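# Edge a fired tile out of its guide and rack it

## Robot

A 6-joint arm with a two-finger parallel gripper is mounted at the origin on the work surface. World frame = base frame: x ahead of the robot, y to its left, z up, the work surface at z = 0. Lengths are in m, angles in rad, forces in N, time in s.
With the tool pointing down it reaches from about 0.275 to 0.875 m from the base axis. Payload 12.5 kg.
Tool frame: the origin (TCP) lies between the finger pads; the fingertips stand 17 mm ahead of it and the grasp point (between the pads) lies 2 mm behind it; z points along the fingers, y is the line along which they close (so a half turn about z gives the same grasp; the last joint's range is limited). The gripper opens to 85 mm and grips with 20 to 120 N. Pads are 22 mm wide; open, the fingers measure 114 mm over their backs; the gripper's body (76 mm by 85 mm) begins 54 mm behind the grasp point. The pads swing forward as they close: fully open they stand 13 mm farther back than shut.
Start: joints at [-1.196, 0.351, 1.652, -0, 1.139, -0.085], TCP at [0.244, -0.493, 0.248] pointing down, gripper open.
Joint ranges: [-2.75, 2.75], [-0.79, 2.1], [0.01, 2.65], [-1.57, 4.71], [0.07, 3.14], [-2.87, 2.87]. Speed limits (rad/s): [2.22, 2.22, 2.79, 3.14, 3.14, 3.14].

## Interface

Orientations are given as [roll, pitch, yaw] about the fixed x, y, z axes, in that order (R = Rz(yaw) Ry(pitch) Rx(roll)).
In Python, from bench import sensors, optics, ticket gives the robot as it stands.
- The arm moves only by the shell command python3 -m creep 'ROWS' [FORCE]. ROWS is JSON, a list of rows, each a list of 3 entries, a list of its own where there are three numbers: the turn, a rotation vector about the tool's x, y, z in degrees, then the shift along the tool's x, y, z in cm, then the opening, from -1 (shut) to 1 (fully open). In form: [[[ax, ay, az], [x, y, z], grip], ...]. A call has 1 to 20 rows; each row shifts and turns the commanded pose from where the row before left it, along the tool's axes as they then stand; what a row does not reach is not made up. A row lasts 1/10 s, in which the tool goes at most 50 mm and 8.59 degrees, less where a joint would pass 70% of its speed; a pose out of reach is approached as far as the arm can. A call with a gripper value outside its range is refused whole. The fingers move at their own pace and stop on an object; FORCE is the grip in N (left out, the last holds). Time passes only in rows, so rows that do not move let the fingers close. It gives the time, the measured TCP pose, the force, the opening and the grip force at its end, in the units of the state.
- sensors.observe(): the state, without advancing time (a new reading comes with each control period).
- optics.grab_frame(name): name is "side" or "top"; returns a dict with "frame" (420x560x3 uint8, red, green, blue), "vertical_fov" (degrees; the focal length in pixels is half the picture's height over the tangent of half this angle, whatever the lens; pixels are square), "cx", "cy" (the principal point, pixels), "rvec" (rotation vector, rad) and "tvec" (3), from world to camera coordinates, as OpenCV has them. Camera axes: x right, y down, z forward; pixel columns grow to the right and rows downward; lengths in m; the calibration is good to about 2 mm. A picture is of the moment at which its call begins. There is no depth.
- ticket.close_job(): hands the job in; it is judged then, once.
The state is a dict: "time_s": time; "joint_pos": joint angles; "dq": joint speeds; "tau": joint torques, N m; "tool_pos": TCP position; "eef_rot": TCP orientation; "ft_force": force on the tool from outside, world axes, zero at the start; "ft_torque": the same for the moment, N m; "gripper_width": finger opening in m; "gripper_force": force on a finger pad.
Only numpy, scipy, OpenCV 4.12 (cv2) and the standard library are available. Lean on these libraries where they do the work, as an engineer would, in place of code of your own. Each camera call takes 0.05 s, during which the arm holds its last target. There are 200 camera calls.

## Task

The flat terracotta tile lies snugly between the guide battens on the raised work board, so it can only be pinched where it sticks out. Press on its top, only gently, and slide it out over the board's open front edge until a good 3 cm overhangs while it still lies flat, then pinch that end across its width and lift it off without letting it tip or fall. Lay it gently down, flat and square across both bars of the drying rack, in the middle of the empty half beside the tile already there, let go, and leave the other tile, the cup, the jar and the brush undisturbed.

Things in the scene. Friction and masses are not known exactly. Their poses are not given: they have to be found in the camera images.
- tile_center (a point): Tile to move: flat terracotta slab 130 mm (own x) by 54 mm (y) by 9 mm, 120 to 200 g. The point is its centre, half-way up. At the start flat on the board, its x along the board's x, near end 5 to 15 mm inside the open edge. Brittle: pressing it with over 25 N cracks it; 8 to 15 N on its top drags it by friction with shut fingertips. It tips if its centre passes the edge or if pressed beyond it.
- board: Raised wooden work board, fixed, 190 mm (x) by 150 mm (y). Origin on the table under the middle of the open edge; x runs level from the open edge into the board, z up. Deck top 60 mm above the table, deck 20 mm thick; before the open edge (negative x) free air down to the table. The tile's lane lies along x at y = 0, free towards the open edge.
- lane_end (a point): On the deck's top (60 mm up) in the middle of the lane at its rear stop, board x = 150 mm. Battens 24 mm wide and 8 mm high (1 mm below the tile's top) flank the tile from the edge to here: a fixed one at +y, at -y a sprung fence that squeezes the tile sideways with about 5 N, so it drags 2 to 5 N when slid. No room for fingers beside or behind the tile.
- rack: Wooden drying rack, fixed, standing to the left or to the right of the board. Origin: on the table under its centre. Two level bars run along its y axis, each 200 mm long and 12 mm square, centred at x = -30 and x = +30 mm, tops 60 mm above the table; end boards at y = -94 and +94 mm carry them. Outside the bars (beyond |x| = 36 mm) there is free air down to the table. A tile lies across both bars with its long side along the rack's x (either way round).
- rack_place (a point): The middle of the rack's empty half (rack y = -50 mm), at the height of the bars' tops (60 mm above the table); the tile's centre belongs over this point.
- tile_done_center (a point): A second, identical tile that already lies across the rack's other half (rack y about +50 mm). Centre, half-way up. Leave it alone.
- cup: Open terracotta cup, 80 mm across the rim, 95 mm high, standing on the table on the side opposite the rack; origin at the centre of its underside. Leave it alone.
- jar: Glass jar, 70 mm across, 90 mm high, behind the board on the left; origin at the centre of its underside. Leave it alone.
- brush: Brush, 200 mm long, lying on the table behind the board on the right; origin under its middle. Leave it alone.
Things that resemble listed ones, but are neither listed nor needed, are in the scene too. Leave any black look-alike of the part that bears tile_center alone.

How it is judged:
By the outcome, as a careful person would: the job done as asked, in the order asked, and still so for the second after the job is handed in, with the robot touching nothing.
It also fails if it takes over 61 s, if anything falls off the work surface, if the arm or the gripper's body presses on something with over 40 N, if the wrist force passes 120 N, or if a joint passes its speed limit or range.

## Working session

There is one attempt and no reset: what is moved stays moved. The work goes in short steps, Python scripts to look and compute and a shell command to move; the robot and the scene stay as the last step left them, time stands still between calls to the robot, and variables do not carry over. Pictures are saved under pics/ and viewed, at most 10 in all, crops included, and the job is handed in when it is done.

```bash
ls; mkdir -p pics; python3 - <<'E'
from bench import sensors, optics
import cv2
for n in("side","top"):
    d=optics.grab_frame(n); cv2.imwrite(f"pics/{n}0.png",cv2.cvtColor(d["frame"],cv2.COLOR_RGB2BGR))
    print(n,{k:v for k,v in d.items() if k!="frame"})
print(sensors.observe())
E
```

```text
pics
side {'vertical_fov': 45.024799773347056, 'cx': 272.4276958464558, 'cy': 210.5185506431154, 'rvec': array([ 0.29547189, -2.76422219,  1.24212824]), 'tvec': array([0.57707105, 0.13633092, 1.25341872])}
top {'vertical_fov': 43.574831966833116, 'cx': 281.50108078368703, 'cy': 206.93855566600925, 'rvec': array([ 2.1815135 , -2.14192245,  0.08244962]), 'tvec': array([0.00725401, 0.59433637, 1.37755268])}
{'time_s': 0.1, 'joint_pos': array([-1.19558960e+00,  3.51183107e-01,  1.65234506e+00,  1.00339216e-05,
        1.13913652e+00, -8.46068009e-02]), 'dq': array([-5.64666249e-04, -5.10306959e-04, -1.16580832e-03, -2.11784667e-04,
        5.89184660e-04,  3.92056805e-05]), 'tau': array([ 2.62425847e-04, -5.06833577e+01, -2.91876179e+01, -1.16387773e-04,
        2.63541355e-03,  6.66206734e-05]), 'tool_pos': array([ 0.24399734, -0.49260011,  0.24781756]), 'eef_rot': array([-3.14052523e+00, -9.96695267e-05,  4.59809273e-01]), 'ft_force': array([-0.11984252, -0.44874561,  0.76566355]), 'ft_torque': array([-0.01456721,  0.01661911,  0.02577381]), 'gripper_force': 0.0, 'gripper_width': 0.08546149619068412}
```

View pics/top0.png

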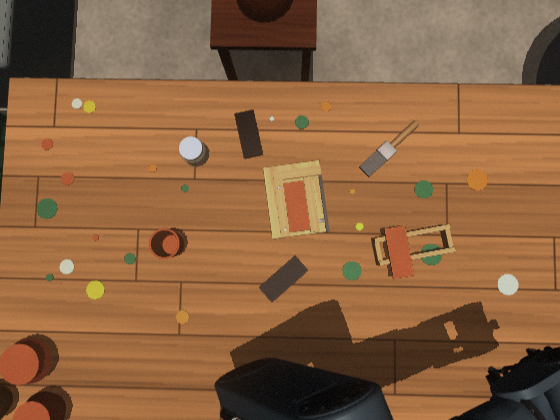

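View pics/side0.png

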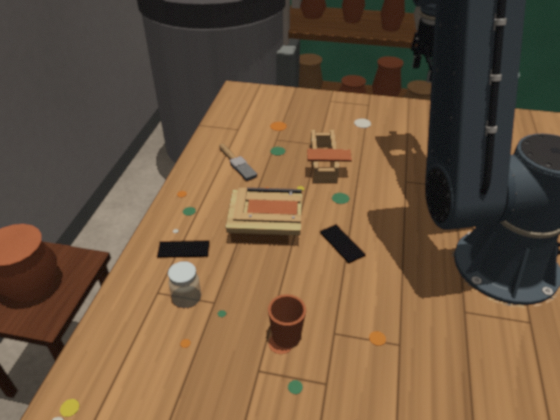

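The top view shows the lane tile at about (297,206) on the board, with the open edge along the bottom (row ~237). The rack is on the right around (413,250), with its done tile at (399,251). The cup is at (167,243), the jar at (192,150) and the brush at (390,148). There are two black look-alikes, at (249,134) and (284,278). The terracotta slab between the battens at (297,206) fits tile_center, and the other terracotta slab lies on the rack. I'll measure and make the enlarged crop.

```bash
cat > h.py <<'E'
import numpy as np, cv2
from bench import sensors, optics
def grab(n):
    d=optics.grab_frame(n); f=d["frame"]; h=f.shape[0]
    d["f"]=h/2/np.tan(np.radians(d["vertical_fov"]/2)); d["R"]=cv2.Rodrigues(d["rvec"])[0]; return d
def ray(d,uv,z):
    uv=np.atleast_2d(uv).astype(float)
    r=np.c_[(uv[:,0]-d["cx"])/d["f"],(uv[:,1]-d["cy"])/d["f"],np.ones(len(uv))]@d["R"]
    c=-d["R"].T@d["tvec"]; s=(z-c[2])/r[:,2]; return c+s[:,None]*r
def proj(d,p):
    q=np.atleast_2d(p)@d["R"].T+d["tvec"]; return np.c_[q[:,0]/q[:,2]*d["f"]+d["cx"],q[:,1]/q[:,2]*d["f"]+d["cy"]]
def tiles(d,amin=200):
    hsv=cv2.cvtColor(d["frame"],cv2.COLOR_RGB2HSV); 
    m=((hsv[...,0]<9)|(hsv[...,0]>172))&(hsv[...,1]>140)&(hsv[...,2]>70)
    cs,_=cv2.findContours(m.astype(np.uint8),cv2.RETR_EXTERNAL,cv2.CHAIN_APPROX_NONE)
    return [c[:,0] for c in cs if cv2.contourArea(c)>amin]
def rect(P):
    (c,s,a)=cv2.minAreaRect((P[:,:2]*1000).astype(np.float32)); 
    b=cv2.boxPoints((c,s,a)); e=b[1]-b[0]; g=b[2]-b[1]; L=e if np.hypot(*e)>np.hypot(*g) else g
    return np.array(c).round(1),np.array(s).round(1),round(np.degrees(np.arctan2(L[1],L[0]))%180,2)
E
python3 - <<'E'
from h import *
for n in("top","side"):
    d=grab(n)
    for c in tiles(d):
        print(n,c.mean(0).round(),len(c),rect(ray(d,c,0.069)))
    if n=="top":
        f=cv2.cvtColor(d["frame"],cv2.COLOR_RGB2BGR)
        cv2.imwrite("pics/crop.png",cv2.resize(f[150:290,255:465],(798,532),interpolation=cv2.INTER_CUBIC))
        for n,z,uv in(("boardcorners",.06,[(264,167),(321,160),(327,232),(273,238)]),("rackcorners",.06,[(372,238),(449,225),(454,254),(378,266)])): print(n,ray(d,uv,z).round(3).tolist())
E
```

```text
top [ 30. 413.] 101 (array([ 63.3, 640.2]), array([44.1, 92. ]), np.float32(91.44))
top [ 25. 365.] 215 (array([170.5, 675.1]), array([114.1,  99.3]), np.float32(38.71))
boardcorners [[0.696, 0.066, 0.06], [0.717, -0.084, 0.06], [0.528, -0.102, 0.06], [0.509, 0.038, 0.06]]
rackcorners [[0.514, -0.219, 0.06], [0.552, -0.418, 0.06], [0.477, -0.43, 0.06], [0.442, -0.234, 0.06]]
```

View pics/crop.png

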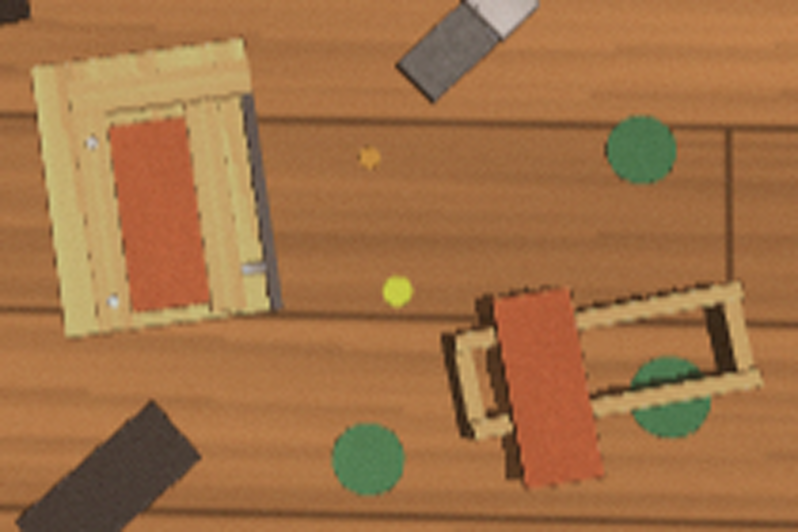

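The crop (3.8x) confirms it: the lane tile is at crop (160,215), pinned between battens, with a thin strip of deck before the open edge at crop row ~318. The done tile is at (548,388), and the rack's empty half is to its right around (670,350). My hue mask needs widening, then I can measure properly.

```bash
python3 - <<'E'
from h import *
d=grab("top"); hsv=cv2.cvtColor(d["frame"],cv2.COLOR_RGB2HSV)
print("tile",hsv[206,297],hsv[252,399],"batten",hsv[200,314],hsv[200,278],"wood",hsv[270,220],"plank",hsv[232,245])
s=grab("side");h2=cv2.cvtColor(s["frame"],cv2.COLOR_RGB2HSV); print("side",h2[208,275],h2[155,330],h2[208,240],h2[250,250])
E
sed -i 's/m=.*/m=(hsv[...,0]<11)\&(hsv[...,1]>165)\&(hsv[...,2]>130)/' h.py
python3 - <<'E'
from h import *
for n in("top","side"):
    d=grab(n)
    for c in tiles(d,150):
        if len(c)<230: print(n,c.mean(0).round(),len(c),rect(ray(d,c,0.069)))
    if n=="top":
        hsv=cv2.cvtColor(d["frame"],cv2.COLOR_RGB2HSV); m=((hsv[...,0]>=16)&(hsv[...,2]>120)&(hsv[...,1]<170)).astype(np.uint8)
        cs,_=cv2.findContours(m,cv2.RETR_EXTERNAL,cv2.CHAIN_APPROX_NONE)
        for c in cs:
            if len(c)>40: print("pale",c[:,0].mean(0).round(),cv2.contourArea(c),rect(ray(d,c[:,0],0.06)),cv2.boundingRect(c))
E
```

```text
tile [  9 176 177] [  9 175 178] batten [ 19 116 197] [ 20 118 194] wood [ 13 151 176] plank [ 13 150 158]
side [ 10 155 170] [ 10 154 169] [ 18 103 190] [ 15 128 165]
top [ 31. 413.] 86 (array([ 63.3, 640.2]), array([44.1, 92.1]), np.float32(91.44))
top [ 18. 364.] 113 (array([176.2, 679.7]), array([99.7, 98.7]), np.float32(1.37))
top [164. 243.] 87 (array([490.9, 321.7]), array([77.9, 75.6]), np.float32(2.2))
top [399. 251.] 137 (array([ 480.5, -286.1]), array([128.7,  52.8]), np.float32(10.45))
top [296. 206.] 129 (array([593.4, -21.3]), array([127.,  51.]), np.float32(8.61))
pale [508. 284.] 331.5 (array([ 403. , -564.7]), array([50.7, 53.6]), np.float32(91.14)) (497, 274, 22, 21)
pale [351. 271.] 277.0 (array([ 429.5, -166.3]), array([48.7, 49. ]), np.float32(91.11)) (342, 261, 20, 20)
pale [ 66. 266.] 157.5 (array([425.3, 577. ]), array([38.9, 36.8]), np.float32(3.33)) (59, 259, 15, 16)
pale [380. 251.] 148.0 (array([ 482. , -243.1]), array([73.1, 29.2]), np.float32(10.32)) (375, 236, 15, 30)
pale [432. 243.] 455.0 (array([ 499.2, -371.3]), array([ 91.4, 115.6]), np.float32(101.36)) (406, 224, 50, 41)
pale [295. 200.] 3804.0 (array([612.9, -19. ]), array([191.1, 150. ]), np.float32(8.65)) (263, 160, 63, 79)
pale [190. 148.] 369.5 (array([744.3, 263.3]), array([58.8, 61. ]), np.float32(103.6)) (179, 137, 23, 24)
pale [429.  43.] 17406.5 (array([1045.4, -389.5]), array([230.8, 661.2]), np.float32(90.52)) (313, 0, 247, 84)
pale [154.  42.] 10190.0 (array([1042.6,  381.5]), array([222.3, 414.2]), np.float32(90.52)) (74, 0, 153, 80)
```

```bash
python3 - <<'E'
from h import *
d=grab("top"); hsv=cv2.cvtColor(d["frame"],cv2.COLOR_RGB2HSV); m=((hsv[...,0]>=16)&(hsv[...,0]<26)&(hsv[...,2]>120)&(hsv[...,1]<170)).astype(np.uint8)
m[:220]=0;m[290:]=0;m[:,:365]=0;m[:,465:]=0
v,u=np.nonzero(m); P=ray(d,np.c_[u,v],.06)[:,:2]*1000
print("all",rect(P))
for yaw in(10.0,10.4,11):
    a=np.radians(yaw); ex=np.array([np.cos(a),np.sin(a)]); ey=np.array([-ex[1],ex[0]])
    X,Y=P@ex,P@ey
    o=(X.min()+X.max())/2*ex+(Y.min()+Y.max())/2*ey
    print(yaw,"x span",np.ptp(X).round(1),"y span",np.ptp(Y).round(1),"centre",o.round(1),"place",(o-50*ey).round(1))
    far=Y<Y.max()-90 # right half rails
    for lo,hi in((-75,-45),(-45,-15)):
        k=(Y-o@ey>lo)&(Y-o@ey<hi); x=X[k]-o@ex; print("  bars",np.mean(x[x<0]).round(1),np.mean(x[x>0]).round(1))
    t=np.array([480.5,-286.1])-o; print("  done",(t@ex).round(1),(t@ey).round(1))
# side-view check: same centres seen from the side
s=grab("side"); h2=cv2.cvtColor(s["frame"],cv2.COLOR_RGB2HSV); m=((h2[...,0]<=12)&(h2[...,1]>140)&(h2[...,2]>130)).astype(np.uint8)
cs,_=cv2.findContours(m,cv2.RETR_EXTERNAL,cv2.CHAIN_APPROX_NONE)
for c in cs:
    c=c[:,0]
    if 60<len(c)<200: print("side",c.mean(0).round(),rect(ray(s,c,.069)))
E
```

```text
all (array([ 487263.3, -329892.6]), array([ 97868.4, 200838.9]), np.float32(101.61))
10.0 x span 99.2 y span 201.9 centre [ 489.1 -329.5] place [ 497.8 -378.8]
  bars -19.1 39.7
  bars -21.3 37.7
  done -0.9 44.3
10.4 x span 98.8 y span 201.6 centre [ 488.6 -329.6] place [ 497.6 -378.8]
  bars -19.0 39.9
  bars -21.1 37.8
  done -0.1 44.3
11 x span 98.3 y span 201.2 centre [ 487.9 -329.8] place [ 497.5 -378.8]
  bars -18.9 39.9
  bars -20.7 38.2
  done 1.1 44.3
side [287. 309.] (array([494.8, 294.2]), array([78.9, 78.7]), np.float32(12.07))
side [ 16. 243.] (array([1168.6,  230.3]), array([ 92. , 137.9]), np.float32(124.41))
side [272. 206.] (array([595.2, -22. ]), array([127.2,  49. ]), np.float32(8.9))
side [329. 154.] (array([ 483.5, -289.6]), array([129.1,  54.8]), np.float32(8.35))
```

```bash
python3 - <<'E'
from h import *
d=grab("top"); hsv=cv2.cvtColor(d["frame"],cv2.COLOR_RGB2HSV); m=((hsv[...,0]>=16)&(hsv[...,0]<26)&(hsv[...,2]>120)&(hsv[...,1]<170))
b=m[218:282,366:462]
print("\n".join("".join(".#"[x] for x in r) for r in b))
def edge(cols,lo,hi):
    top=[];bot=[]
    for u in cols:
        v=np.nonzero(m[lo:hi,u])[0]+lo
        if len(v): top.append((u,v.min()-.5)); bot.append((u,v.max()+.5))
    return [ray(d,np.array(e),.06)[:,:2]*1000 for e in(top,bot)]
for nm,lo,hi in(("far",222,242),("near",244,270)):
    for e,q in zip(("top","bot"),edge(range(412,444),lo,hi)):
        k=np.polyfit(q[:,1],q[:,0],1); print(nm,e,"yaw",np.degrees(np.arctan(-k[0])).round(2),"x at y=-379",np.polyval(k,-379).round(1))
E
```

```text
Traceback (most recent call last):
TypeError: string indices must be integers, not 'numpy.bool'
```

```bash
python3 - <<'E'
from h import *
d=grab("top"); hsv=cv2.cvtColor(d["frame"],cv2.COLOR_RGB2HSV); m=((hsv[...,0]>=16)&(hsv[...,0]<26)&(hsv[...,2]>120)&(hsv[...,1]<170))
b=m[218:282,366:462]
print("\n".join("".join(".#"[int(x)] for x in r) for r in b))
def edge(cols,lo,hi):
    top=[];bot=[]
    for u in cols:
        v=np.nonzero(m[lo:hi,u])[0]+lo
        if len(v): top.append((u,v.min()-.5)); bot.append((u,v.max()+.5))
    return [ray(d,np.array(e),.06)[:,:2]*1000 for e in(top,bot)]
for nm,lo,hi in(("far",222,242),("near",244,270)):
    for e,q in zip(("top","bot"),edge(range(412,444),lo,hi)):
        k=np.polyfit(q[:,1],q[:,0],1); print(nm,e,"yaw",np.degrees(np.arctan(-k[0])).round(2),"x at y=-379",np.polyval(k,-379).round(1))
E
```

```text
................................................................................................
................................................................................................
................................................................................................
................................................................................................
................................................................................................
................................................................................................
.................................................................................###............
............................................................................########............
......................................................................##############............
.................................................................####################...........
............................................................#########################...........
.................................
[... 4552 characters left out ...]
......................................................................
................................................................................................
................................................................................................
................................................................................................
................................................................................................
................................................................................................
far top yaw 12.0 x at y=-379 547.4
far bot yaw 11.68 x at y=-379 533.8
near top yaw 13.55 x at y=-379 490.8
near bot yaw -1.34 x at y=-379 459.3
```

```bash
python3 - <<'E'
from h import *
d=grab("top"); hsv=cv2.cvtColor(d["frame"],cv2.COLOR_RGB2HSV); m=((hsv[...,0]>=16)&(hsv[...,0]<26)&(hsv[...,2]>120)&(hsv[...,1]<170)).astype(np.uint8)
m=cv2.morphologyEx(m,cv2.MORPH_OPEN,np.ones((2,3),np.uint8))
def fit(pts,ax):
    q=ray(d,np.array(pts),.06)[:,:2]*1000
    for _ in range(4):
        k=np.polyfit(q[:,1-ax],q[:,ax],1); r=q[:,ax]-np.polyval(k,q[:,1-ax]); q=q[abs(r)<max(2.5,1.5*r.std())]
    return k,len(q),r.std().round(2)
for nm,c0,c1,lo,hi in(("far",412,445,222,240),("near",413,444,246,262)):
    T=[];B=[]
    for u in range(c0,c1):
        v=np.nonzero(m[lo:hi,u])[0]+lo
        if len(v): T.append((u,v.min()-.5));B.append((u,v.max()+.5))
    for e,p in(("top",T),("bot",B)):
        k,n,s=fit(p,0); print(nm,e,"yaw",np.degrees(np.arctan(-k[0])).round(2),"x(-379)",np.polyval(k,-379).round(1),n,s)
L=[];R=[]
for v in range(240,262):
    u=np.nonzero(m[v,370:392])[0]+370; L.append((u.min()-.5,v))
for v in range(228,250):
    u=np.nonzero(m[v,443:465])[0]+443; R.append((u.max()+.5,v))
for e,p in(("L",L),("R",R)):
    k,n,s=fit(p,1); print(e,"yaw",np.degrees(np.arctan(k[0])).round(2),"y(490)",np.polyval(k,490).round(1),n,s)
# done-tile edges by both views' hull
for n in("top","side"):
    d=grab(n);hsv=cv2.cvtColor(d["frame"],cv2.COLOR_RGB2HSV); mm=((hsv[...,0]<=11)&(hsv[...,1]>140)&(hsv[...,2]>140)).astype(np.uint8)
    cs,_=cv2.findContours(mm,cv2.RETR_EXTERNAL,cv2.CHAIN_APPROX_NONE)
    for c in cs:
        if 90<len(c)<200:
            mk=np.zeros_like(mm);cv2.drawContours(mk,[c],-1,1,-1);v,u=np.nonzero(mk);P=ray(d,np.c_[u,v],.069)[:,:2]*1000
            w,V=np.linalg.eigh(np.cov(P.T)); print(n,"PCA",P.mean(0).round(1),np.degrees(np.arctan2(V[1,1],V[0,1])).round(2)%180,np.sqrt(12*w).round(1))
E
```

```text
far top yaw 11.73 x(-379) 544.8 33 0.73
far bot yaw 11.55 x(-379) 531.2 32 0.76
near top yaw 11.52 x(-379) 483.7 31 0.73
near bot yaw 11.92 x(-379) 470.9 31 0.89
L yaw 9.77 y(490) -227.0 22 0.96
R yaw 12.44 y(490) -428.9 19 0.95
top PCA [176.1 680.9] 30.77000000000001 [87.5 88.4]
top PCA [ 479.8 -286.3] 10.699999999999989 [ 53.  129.8]
top PCA [593.  -21.2] 8.509999999999991 [ 52.4 127.9]
side PCA [494.6 296. ] 168.4 [68.2 69.5]
side PCA [1173.3  234.9] 123.24 [ 85.8 124.1]
side PCA [595.5 -21.5] 8.620000000000005 [ 47.8 124.6]
side PCA [ 484.  -287.3] 9.75 [ 49.1 126. ]
```

The measurements agree with the given sizes:

| Thing | World position (mm) | Yaw |
|---|---|---|
| Tile | (594, -21) | 8.6° |
| Board origin | (520, -33) | 8.6° |
| Rack centre | ~(497, -326) | ~11.6° |
| Rack place | ~(508, -376) | ~11.6° |

The tile's near end is about 10 mm inside the open edge. Next I shut the gripper, turn, and go above the tile's rear part.

```bash
python3 -m creep '[[[0,0,5.9],[0,0,0],-1],[[0,0,5.9],[0,0,0],-1],[[0,0,5.9],[0,0,0],-1],[[0,0,0],[2.2,-2.0,0],-1],[[0,0,0],[2.2,-2.0,0],-1],[[0,0,0],[2.2,-2.0,0],-1],[[0,0,0],[2.2,-2.0,0],-1],[[0,0,0],[2.2,-2.0,0],-1],[[0,0,0],[2.2,-2.0,0],-1],[[0,0,0],[2.2,-2.0,0],-1],[[0,0,0],[2.2,-2.0,0],-1],[[0,0,0],[2.2,-2.0,0],-1],[[0,0,0],[2.2,-2.0,0],-1],[[0,0,0],[2.2,-2.0,0],-1],[[0,0,0],[2.2,-2.0,0],-1],[[0,0,0],[2.2,-2.0,0],-1],[[0,0,0],[2.2,-2.0,0],-1],[[0,0,0],[2.2,-2.0,0],-1],[[0,0,0],[2.2,-2.0,0],-1],[[0,0,0],[2.2,-2.0,0],-1]]'
cat >> h.py <<'E'
def go(x,y,z,yaw):
    s=sensors.observe(); p=s["tool_pos"]; r=s["eef_rot"]; a=r[2]; d=np.array([x,y,z])/1000-p
    print("pos",(p*1000).round(1),"rpy",np.degrees(r).round(2),"F",s["ft_force"].round(1),"t",round(s["time_s"],2),"w",s["gripper_width"].round(4),s["gripper_force"].round(1))
    print("after turn az=%.2f: "%(np.degrees(a)-yaw),"shift cm",end=" ")
    a=np.radians(yaw); print(np.round([100*(d[0]*np.cos(a)+d[1]*np.sin(a)),100*(d[0]*np.sin(a)-d[1]*np.cos(a)),-100*d[2]],2))
E
python3 -c "
from h import *
go(624,-17,110,8.6)"
```

```text
time_s: 2.75
tool_pos: [0.5634, -0.0994, 0.2483]
eef_rot: [3.142, -0.0, 0.151]
ft_force: [0.4, -0.6, -0.5]
gripper_width: 0.0003
gripper_force: 0.0Traceback (most recent call last):
  File "<string>", line 3, in <module>
    go(624,-17,110,8.6)
    ~~^^^^^^^^^^^^^^^^^
  File "h.py", line 23, in go
    print("pos",(p*1000).round(1),"rpy",np.degrees(r).round(2),"F",s["ft_force"].round(1),"t",round(s["time_s"],2),"w",s["gripper_width"].round(4),s["gripper_force"].round(1))
                                                                                                                       ^^^^^^^^^^^^^^^^^^^^^^^^
AttributeError: 'float' object has no attribute 'round'
```

```bash
sed -i 's/s\["gripper_width"\].round(4),s\["gripper_force"\].round(1)/round(s["gripper_width"],4),round(s["gripper_force"],1)/' h.py
python3 -m creep '[[[0,0,0],[1.8,-1.8,0],-1],[[0,0,0],[1.8,-1.8,0],-1],[[0,0,0],[1.8,-1.8,0],-1],[[0,0,0],[1.8,-1.8,0],-1],[[0,0,0],[0,0,2],-1],[[0,0,0],[0,0,2],-1],[[0,0,0],[0,0,2],-1],[[0,0,0],[0,0,2],-1],[[0,0,0],[0,0,2],-1],[[0,0,0],[0,0,2],-1],[[0,0,0],[0,0,1.5],-1],[[0,0,0],[0,0,0.5],-1],[[0,0,0],[0,0,0],-1],[[0,0,0],[0,0,0],-1]]'
python3 -c "
from h import *
go(624,-17,86,8.6)"
```

```text
time_s: 4.15
tool_pos: [0.6236, -0.0186, 0.1092]
eef_rot: [3.141, -0.001, 0.151]
ft_force: [-0.1, 0.4, 0.3]
gripper_width: -0.0003
gripper_force: 0.0
pos [623.6 -18.6 109.2] rpy [ 1.7998e+02 -7.0000e-02  8.6400e+00] F [-0.1  0.4  0.3] t 4.15 w -0.0003 0.0
after turn az=0.04:  shift cm [ 0.07 -0.15  2.32]
```

```bash
python3 -m creep '[[[0,0,0],[0.05,-0.15,0.5],-1],[[0,0,0],[0,0,0.5],-1],[[0,0,0],[0,0,0.5],-1],[[0,0,0],[0,0,0.3],-1],[[0,0,0],[0,0,0],-1],[[0,0,0],[0,0,0],-1]]'
echo; python3 -m creep '[[[0,0,0],[0,0,0.1],-1],[[0,0,0],[0,0,0.1],-1],[[0,0,0],[0,0,0],-1],[[0,0,0],[0,0,0],-1]]'
```

```text
time_s: 4.75
tool_pos: [0.6234, -0.017, 0.0903]
eef_rot: [-3.142, 0.0, 0.151]
ft_force: [0.5, -0.2, 0.5]
gripper_width: -0.0002
gripper_force: 0.0

time_s: 5.15
tool_pos: [0.6234, -0.0169, 0.0883]
eef_rot: [3.142, -0.0, 0.151]
ft_force: [-0.8, 0.5, -0.0]
gripper_width: 0.0001
gripper_force: 0.0
```

```bash
python3 -m creep '[[[0,0,0],[0,0,0.1],-1],[[0,0,0],[0,0,0.05],-1],[[0,0,0],[0,0,0.05],-1],[[0,0,0],[0,0,0],-1]]'
echo; python3 -m creep '[[[0,0,0],[0,0,0.05],-1],[[0,0,0],[0,0,0],-1],[[0,0,0],[0,0,0],-1]]'
```

```text
time_s: 5.55
tool_pos: [0.6233, -0.0169, 0.0862]
eef_rot: [-3.142, 0.0, 0.151]
ft_force: [-0.5, 1.6, 0.5]
gripper_width: -0.0001
gripper_force: 0.0

time_s: 5.85
tool_pos: [0.6234, -0.0169, 0.0861]
eef_rot: [3.142, -0.0, 0.151]
ft_force: [-2.2, -0.4, 4.1]
gripper_width: -0.0002
gripper_force: 2.6
```

```bash
python3 -m creep '[[[0,0,0],[0,0,0.03],-1],[[0,0,0],[0,0,0],-1],[[0,0,0],[0,0,0],-1]]'
echo; python3 -m creep '[[[0,0,0],[0,0,0.02],-1],[[0,0,0],[0,0,0],-1],[[0,0,0],[0,0,0],-1]]'
```

```text
time_s: 6.15
tool_pos: [0.6234, -0.0169, 0.0861]
eef_rot: [3.142, -0.0, 0.151]
ft_force: [-3.8, 0.6, 8.1]
gripper_width: 0.0004
gripper_force: 4.2

time_s: 6.45
tool_pos: [0.6234, -0.0169, 0.0861]
eef_rot: [3.141, -0.0, 0.151]
ft_force: [-5.1, 0.9, 11.3]
gripper_width: -0.0
gripper_force: 5.2
```

```bash
python3 -m creep '[[[0,0,0],[-0.2,0,0],-1],[[0,0,0],[-0.2,0,0],-1],[[0,0,0],[-0.2,0,0],-1],[[0,0,0],[-0.2,0,0],-1],[[0,0,0],[-0.2,0,0],-1],[[0,0,0],[0,0,0],-1]]'
python3 - <<'E'
from h import *
for n in("top","side"):
    d=grab(n)
    hsv=cv2.cvtColor(d["frame"],cv2.COLOR_RGB2HSV); mm=((hsv[...,0]<=11)&(hsv[...,1]>140)&(hsv[...,2]>140)).astype(np.uint8)
    cv2.imwrite(f"pics/{n}1.png",cv2.cvtColor(d["frame"],cv2.COLOR_RGB2BGR))
    cs,_=cv2.findContours(mm,cv2.RETR_EXTERNAL,cv2.CHAIN_APPROX_NONE)
    o=np.array([520,-33.3]);ex=np.array([.9888,.1495]);ey=np.array([-.1495,.9888])
    for c in cs:
        q=ray(d,c[:,0],.069)[:,:2]*1000-o
        if len(c)>8 and abs(q.mean(0)).max()<180 : print(n,len(c),"board x",(q@ex).min().round(1),(q@ex).max().round(1),"y",(q@ey).min().round(1),(q@ey).max().round(1))
E
```

```text
time_s: 7.05
tool_pos: [0.6144, -0.0186, 0.0861]
eef_rot: [3.141, -0.003, 0.151]
ft_force: [2.8, 0.7, 6.3]
gripper_width: -0.0002
gripper_force: 3.1
```

```bash
python3 - <<'E'
import cv2,numpy as np
a=cv2.imread("pics/top1.png")[140:270,230:400]; b=cv2.imread("pics/side1.png")[160:260,210:340]
cv2.imwrite("pics/c1.png",np.hstack([cv2.resize(a,(400,306),interpolation=2),cv2.resize(b,(398,306),interpolation=2)]))
E
```

```text
(no output)
```

View pics/c1.png

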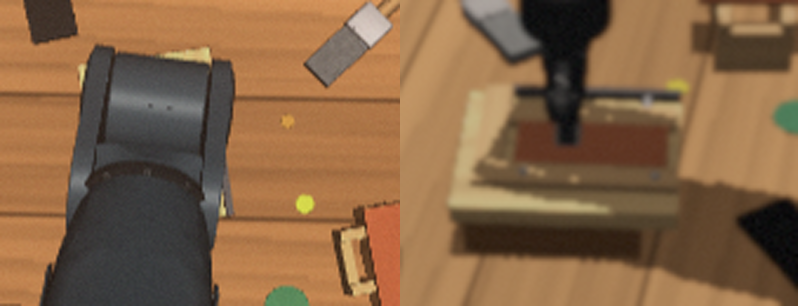

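The top view is blocked by the arm. In the side view (right half), the shaded tile spans crop columns ~515–668, i.e. pixels ~248–298, and its rear end seems to have left the stop. I'll track its near end in the side view with a darker mask.

```bash
cat >> h.py <<'E'
def side_tile():
    d=grab("side"); hsv=cv2.cvtColor(d["frame"],cv2.COLOR_RGB2HSV)
    mm=((hsv[...,0]<=11)&(hsv[...,1]>130)&(hsv[...,2]>50)).astype(np.uint8)
    cs,_=cv2.findContours(mm,cv2.RETR_EXTERNAL,cv2.CHAIN_APPROX_NONE)
    o=np.array([520,-33.3]);ex=np.array([.9888,.1495]);ey=np.array([-.1495,.9888])
    for c in cs:
        q=ray(d,c[:,0],.069)[:,:2]*1000-o
        if len(c)>25 and abs(q.mean(0)).max()<180 : print(len(c),"px",c[:,0].mean(0).round(),"board x",(q@ex).min().round(1),(q@ex).max().round(1),"y",(q@ey).min().round(1),(q@ey).max().round(1),rect(q+o))
    return d
E
python3 - <<'E'
from h import *
d=side_tile(); hsv=cv2.cvtColor(d["frame"],cv2.COLOR_RGB2HSV); print(hsv[207,[255,270,280,290,296,302]].tolist())
E
```

```text
129 px [272. 207.] board x 13.9 139.7 y -26.5 25.5 (array([596028.4, -22257.2]), array([125958.6,  51824. ]), np.float32(8.44))
[[9, 163, 94], [9, 159, 93], [9, 158, 95], [9, 159, 96], [11, 152, 97], [15, 128, 141]]
```

The tile hasn't moved: the fingers slipped at ~6 N. I'll press a bit harder, still within 8–15 N.

```bash
python3 -m creep '[[[0,0,0],[0,0,0.04],-1],[[0,0,0],[0,0,0],-1],[[0,0,0],[0,0,0],-1]]'; echo
python3 -m creep '[[[0,0,0],[0,0,0.02],-1],[[0,0,0],[0,0,0],-1],[[0,0,0],[0,0,0],-1]]'
```

```text
time_s: 7.5
tool_pos: [0.6145, -0.0185, 0.0861]
eef_rot: [3.141, -0.003, 0.151]
ft_force: [0.5, 0.1, 11.5]
gripper_width: -0.0001
gripper_force: 5.4

time_s: 7.8
tool_pos: [0.6145, -0.0185, 0.086]
eef_rot: [3.141, -0.003, 0.151]
ft_force: [0.3, 0.6, 12.5]
gripper_width: -0.0003
gripper_force: 6.4
```

```bash
python3 -m creep '[[[0,0,0],[-0.1,0,0.01],-1],[[0,0,0],[-0.1,0,0.01],-1],[[0,0,0],[-0.1,0,0],-1],[[0,0,0],[-0.1,0,0],-1]]'; python3 -c "
from h import *
side_tile()"; python3 -m creep '[[[0,0,0],[-0.1,0,0],-1],[[0,0,0],[-0.1,0,0],-1],[[0,0,0],[-0.1,0,0],-1],[[0,0,0],[-0.1,0,0],-1]]'; python3 -c "
from h import *
side_tile()"
```

```text
time_s: 8.2
tool_pos: [0.6116, -0.019, 0.0861]
eef_rot: [3.141, -0.006, 0.151]
ft_force: [6.0, 2.6, 9.9]
gripper_width: -0.0001
gripper_force: 4.8
130 px [272. 207.] board x 11.3 137.1 y -28.0 26.7 (array([593518.2, -22985.2]), array([126468.4,  53169.5]), np.float32(7.59))
time_s: 8.65
tool_pos: [0.6077, -0.0196, 0.0861]
eef_rot: [3.141, -0.006, 0.151]
ft_force: [6.3, 1.6, 9.0]
gripper_width: 0.0001
gripper_force: 4.8
131 px [274. 207.] board x 6.7 134.5 y -25.7 25.6 (array([589499.3, -23004.4]), array([127095.8,  51518.3]), np.float32(10.18))
```

It's following now with almost no slip. I'll continue.

```bash
python3 -m creep '[[[0,0,0],[-0.1,0,0.02],-1],[[0,0,0],[-0.1,0,0.01],-1],[[0,0,0],[-0.15,0,0],-1],[[0,0,0],[-0.15,0,0],-1],[[0,0,0],[-0.15,0,0],-1],[[0,0,0],[-0.15,0,0],-1],[[0,0,0],[-0.15,0,0],-1],[[0,0,0],[-0.15,0,0],-1],[[0,0,0],[-0.15,0,0],-1],[[0,0,0],[-0.15,0,0],-1]]'; python3 -c "
from h import *
side_tile()"
```

```text
time_s: 9.7
tool_pos: [0.5941, -0.0217, 0.0861]
eef_rot: [3.14, -0.007, 0.151]
ft_force: [6.6, 2.9, 12.6]
gripper_width: 0.0
gripper_force: 5.9
132 px [279. 207.] board x -5.9 119.4 y -25.6 32.9 (array([576187.2, -23238.1]), array([124894.3,  57903.4]), np.float32(6.32))
```

```bash
python3 -m creep '[[[0,0,0],[-0.15,0,0],-1],[[0,0,0],[-0.15,0,0],-1],[[0,0,0],[-0.15,0,0],-1],[[0,0,0],[-0.15,0,0],-1],[[0,0,0],[-0.15,0,0],-1],[[0,0,0],[-0.15,0,0],-1],[[0,0,0],[-0.15,0,0],-1],[[0,0,0],[-0.15,0,0],-1],[[0,0,0],[-0.15,0,0],-1],[[0,0,0],[-0.15,0,0],-1]]'; python3 -c "
from h import *
side_tile()"; python3 -m creep '[[[0,0,0],[-0.15,0,0],-1],[[0,0,0],[-0.15,0,0],-1],[[0,0,0],[-0.15,0,0],-1],[[0,0,0],[-0.15,0,0],-1],[[0,0,0],[-0.15,0,0],-1],[[0,0,0],[-0.15,0,0],-1],[[0,0,0],[-0.1,0,0],-1],[[0,0,0],[0,0,0],-1]]'; python3 - <<'E'
from h import *
d=side_tile();f=cv2.cvtColor(d["frame"],cv2.COLOR_RGB2BGR)[160:260,210:340]; cv2.imwrite("pics/c2.png",cv2.resize(f,(780,600),interpolation=2))
E
```

```text
time_s: 10.75
tool_pos: [0.5793, -0.024, 0.086]
eef_rot: [3.14, -0.007, 0.151]
ft_force: [6.3, 2.7, 11.9]
gripper_width: -0.0001
gripper_force: 6.1
129 px [285. 208.] board x -19.7 105.0 y -25.9 32.7 (array([561660.3, -23464.2]), array([124585.6,  58589.1]), np.float32(8.69))
time_s: 11.6
tool_pos: [0.5694, -0.0255, 0.086]
eef_rot: [3.14, -0.006, 0.151]
ft_force: [5.2, 2.4, 13.4]
gripper_width: -0.0004
gripper_force: 6.5
129 px [289. 208.] board x -29.9 94.4 y -26.5 32.7 (array([551487.2, -25412.9]), array([124868.2,  58261.2]), np.float32(7.83))
```

View pics/c2.png

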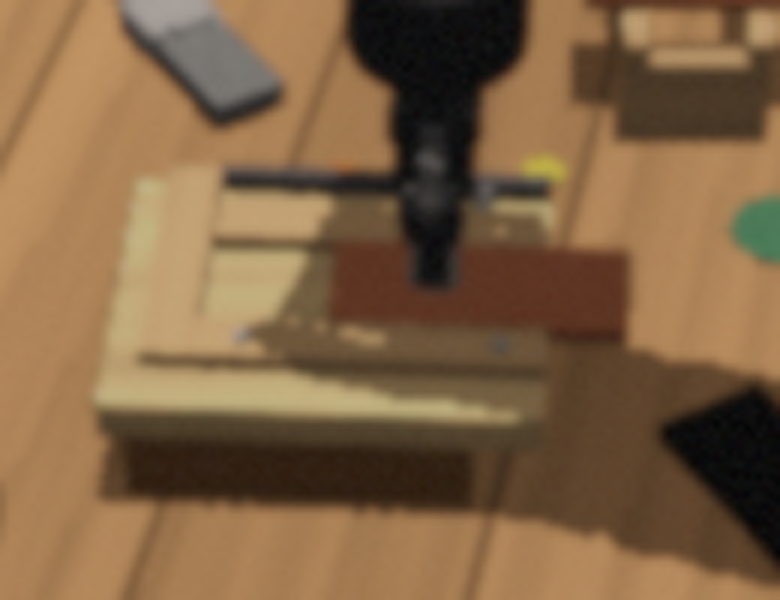

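The side crop shows the tile lying flat and straight, sticking out past the edge (crop columns 548 to 628 of 330–628), which is about 34 mm of overhang. Next: lift off, back away over the overhang and open.

```bash
python3 -m creep '[[[0,0,0],[0,0,-0.3],-1],[[0,0,0],[0,0,-1.5],-1],[[0,0,0],[0,0,-2],-1],[[0,0,0],[0,0,-2],-1],[[0,0,0],[-2,0,-1],0.65],[[0,0,0],[-2,0,0],0.65],[[0,0,0],[-2,0,0],0.65],[[0,0,0],[-1.2,0,0],0.65],[[0,0,0],[0,0,0],0.65],[[0,0,0],[0,0,0],0.65],[[0,0,0],[0,0,0],0.65]]'; python3 - <<'E'
from h import *
go(498,-36,60,8.6); d=side_tile()
E
```

```text
time_s: 12.75
tool_pos: [0.4966, -0.0363, 0.1523]
eef_rot: [3.141, -0.0, 0.151]
ft_force: [-0.3, -0.4, -0.5]
gripper_width: 0.0705
gripper_force: 0.0
pos [496.6 -36.3 152.3] rpy [ 1.7999e+02 -2.0000e-02  8.6500e+00] F [-0.3 -0.4 -0.5] t 12.75 w 0.0705 0.0
after turn az=0.05:  shift cm [ 0.14 -0.01  9.23]
120 px [290. 208.] board x -32.4 94.4 y -25.9 32.9 (array([549482.9, -23626.3]), array([124527.3,  59002.5]), np.float32(11.84))
```

```bash
python3 -m creep '[[[0,0,0],[0.1,0,2],0.65],[[0,0,0],[0,0,2],0.65],[[0,0,0],[0,0,1.5],0.65],[[0,0,0],[0,0,0.8],0.65],[[0,0,0],[0,0,0],0.65]]'; echo; python3 -m creep '[[[0,0,0],[0,0,0.7],0.65],[[0,0,0],[0,0,0.7],0.65],[[0,0,0],[0,0,0.7],0.65],[[0,0,0],[0,0,0.5],0.65],[[0,0,0],[0,0,0.4],0.65],[[0,0,0],[0,0,0],0.65]]'; python3 - <<'E'
from h import *
go(498,-36,59,8.6); d=side_tile();f=cv2.cvtColor(d["frame"],cv2.COLOR_RGB2BGR)[160:260,210:340]; cv2.imwrite("pics/c3.png",cv2.resize(f,(780,600),interpolation=2))
E
```

```text
time_s: 13.3
tool_pos: [0.4966, -0.0361, 0.0883]
eef_rot: [-3.141, 0.002, 0.151]
ft_force: [-0.3, -0.3, 0.5]
gripper_width: 0.0705
gripper_force: 0.0

time_s: 13.9
tool_pos: [0.4966, -0.0362, 0.0587]
eef_rot: [-3.141, 0.001, 0.151]
ft_force: [0.6, -0.3, 0.5]
gripper_width: 0.0707
gripper_force: 0.0
pos [496.6 -36.2  58.7] rpy [-1.7999e+02  4.0000e-02  8.6400e+00] F [ 0.6 -0.3  0.5] t 13.9 w 0.0707 0.0
after turn az=0.04:  shift cm [ 0.14  0.01 -0.03]
102 px [286. 207.] board x -11.6 94.4 y -26.5 32.7 (array([559028.7, -21625.4]), array([105020.6,  59001. ]), np.float32(11.84))
```

View pics/c3.png

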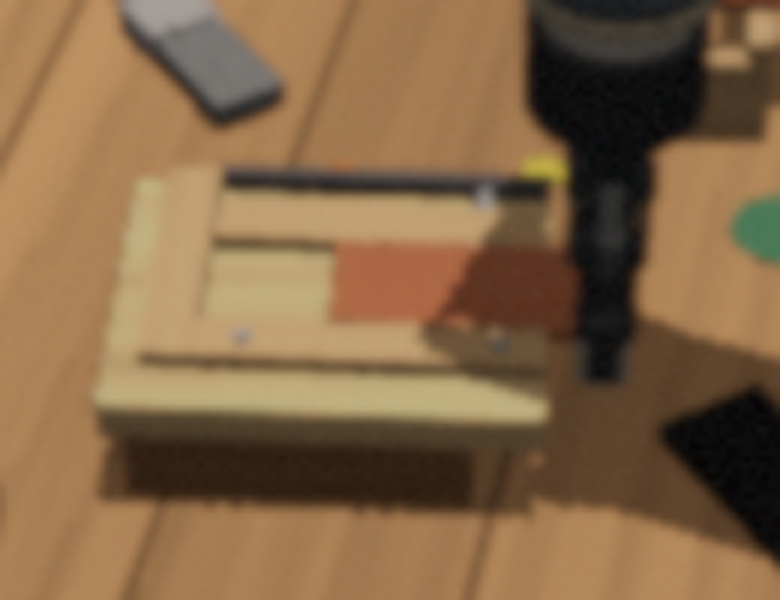

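The side crop shows the fingers straddling the overhang (crop columns 580–632, tile end ~628), clear of the deck edge at 548. I'll close and test the grip.

```bash
python3 -m creep '[[[0,0,0],[0,0,0],-1],[[0,0,0],[0,0,0],-1],[[0,0,0],[0,0,0],-1],[[0,0,0],[0,0,0],-1],[[0,0,0],[0,0,0],-1],[[0,0,0],[0,0,0],-1]]' 50; echo; python3 -m creep '[[[0,0,0],[0,0,-0.15],-1],[[0,0,0],[0,0,-0.15],-1],[[0,0,0],[0,0,-0.15],-1],[[0,0,0],[0,0,-0.15],-1],[[0,0,0],[0,0,0],-1]]'; python3 -c "
from h import *
side_tile(); go(498,-36,59,8.6)"
```

```text
time_s: 14.55
tool_pos: [0.4971, -0.0364, 0.0595]
eef_rot: [3.141, -0.001, 0.151]
ft_force: [-1.8, -6.0, 5.6]
gripper_width: 0.0533
gripper_force: 52.4

time_s: 15.05
tool_pos: [0.4966, -0.0364, 0.0649]
eef_rot: [3.141, 0.001, 0.151]
ft_force: [0.7, -6.4, -3.2]
gripper_width: 0.0531
gripper_force: 53.4
101 px [286. 207.] board x -11.4 94.4 y -30.5 28.9 (array([559684.8, -25519.9]), array([105336.7,  59265.8]), np.float32(11.84))
pos [496.6 -36.4  64.9] rpy [1.7999e+02 3.0000e-02 8.6400e+00] F [ 0.4 -6.5 -3.1] t 15.1 w 0.0527 53.4
after turn az=0.04:  shift cm [ 0.14 -0.02  0.59]
```

```bash
python3 -m creep '[[[0,0,0],[0,0,-0.2],-1],[[0,0,0],[0,0,-0.3],-1],[[0,0,0],[0,0,-0.4],-1],[[0,0,0],[0,0,-0.5],-1],[[0,0,0],[0,0,-0.6],-1],[[0,0,0],[0,0,-0.6],-1],[[0,0,0],[0,0,-0.4],-1],[[0,0,0],[0,0,0],-1]]'; python3 - <<'E'
from h import *
go(498,-36,59,8.6); d=side_tile();f=cv2.cvtColor(d["frame"],cv2.COLOR_RGB2BGR)[150:250,210:340]; cv2.imwrite("pics/c4.png",cv2.resize(f,(780,600),interpolation=2))
print(sensors.observe()["ft_torque"])
E
```

```text
time_s: 15.9
tool_pos: [0.4972, -0.0362, 0.0959]
eef_rot: [3.141, -0.001, 0.151]
ft_force: [0.9, -0.4, -1.5]
gripper_width: 0.0527
gripper_force: 53.8
pos [497.2 -36.2  95.9] rpy [ 1.7998e+02 -7.0000e-02  8.6500e+00] F [ 0.9 -0.4 -1.5] t 15.9 w 0.0527 53.8
after turn az=0.05:  shift cm [ 0.09 -0.01  3.69]
107 px [285. 197.] board x -11.2 103.0 y -71.0 -8.8 (array([571329.4, -65765.8]), array([113439.2,  61519. ]), np.float32(9.59))
[-0.03754338  0.0342854  -0.0075661 ]
```

View pics/c4.png

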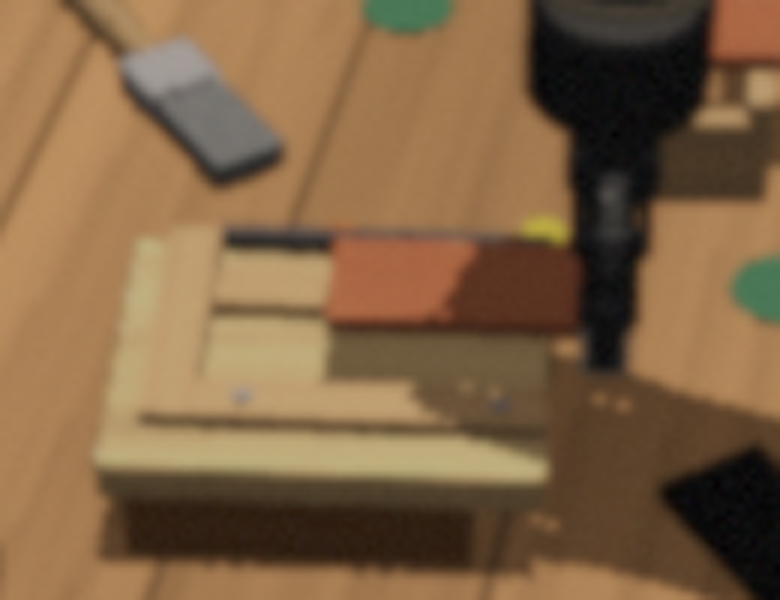

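The crop shows the tile held level and clear above the board (crop rows 237–330, columns 330–580). I'll raise it, turn it 3° and carry it to the rack.

```bash
python3 -m creep '[[[0,0,0],[0,0,-0.6],-1],[[0,0,-1],[0,0,-1.2],-1],[[0,0,-1],[0,0,-1.5],-1],[[0,0,-1],[0,0,-1.2],-1],[[0,0,0],[0,0,-0.6],-1],[[0,0,0],[-0.2,0.5,0],-1],[[0,0,0],[-0.4,1,0],-1],[[0,0,0],[-0.5,1.5,0],-1],[[0,0,0],[-0.6,1.8,0],-1],[[0,0,0],[-0.6,1.8,0],-1],[[0,0,0],[-0.6,1.8,0],-1],[[0,0,0],[-0.6,1.8,0],-1],[[0,0,0],[-0.6,1.8,0],-1],[[0,0,0],[-0.6,1.8,0],-1],[[0,0,0],[-0.6,1.8,0],-1],[[0,0,0],[-0.6,1.8,0],-1],[[0,0,0],[-0.6,1.8,0],-1],[[0,0,0],[-0.6,1.8,0],-1],[[0,0,0],[-0.6,1.8,0],-1],[[0,0,0],[-0.6,1.8,0],-1]]'; echo; python3 -m creep '[[[0,0,0],[-0.6,1.8,0],-1],[[0,0,0],[-0.6,1.8,0],-1],[[0,0,0],[-0.5,1.7,0],-1],[[0,0,0],[-0.4,1.4,0],-1],[[0,0,0],[-0.2,0.8,0],-1],[[0,0,0],[-0.1,0.4,0],-1],[[0,0,0],[0,0,0],-1],[[0,0,0],[0,0,0],-1]]'; python3 - <<'E'
from h import *
go(455.6,-386.8,80,11.6); p=sensors.observe()["tool_pos"]; zt=p[2]+.0095
for n in("top","side"):
    d=grab(n);f=cv2.cvtColor(d["frame"],cv2.COLOR_RGB2BGR); cv2.imwrite(f"pics/{n}5.png",f)
    hsv=cv2.cvtColor(d["frame"],cv2.COLOR_RGB2HSV); mm=((hsv[...,0]<=11)&(hsv[...,1]>130)&(hsv[...,2]>50)).astype(np.uint8)
    cs,_=cv2.findContours(mm,cv2.RETR_EXTERNAL,cv2.CHAIN_APPROX_NONE)
    for c in cs:
        if len(c)>40: q=ray(d,c[:,0],zt); print(n,c[:,0].mean(0).round(),len(c),rect(q))
a=cv2.imread("pics/top5.png")[170:310,340:500]; b=cv2.imread("pics/side5.png")[80:200,260:400]
cv2.imwrite("pics/c5.png",np.hstack([cv2.resize(a,(400,350),interpolation=2),cv2.resize(b,(400,350),interpolation=2)]))
E
```

```text
time_s: 17.95
tool_pos: [0.4642, -0.2952, 0.1454]
eef_rot: [-3.141, 0.001, 0.203]
ft_force: [0.6, -0.1, -1.2]
gripper_width: 0.0529
gripper_force: 53.8

time_s: 18.75
tool_pos: [0.4577, -0.3756, 0.1461]
eef_rot: [-3.141, 0.0, 0.204]
ft_force: [0.2, -0.7, -0.7]
gripper_width: 0.0533
gripper_force: 53.8
pos [ 457.7 -375.6  146.1] rpy [-179.98    0.     11.67] F [ 0.2 -0.7 -0.7] t 18.75 w 0.0533 53.8
after turn az=0.07:  shift cm [-0.43  1.05  6.61]
top [ 42. 407.] 155 (array([100.5, 579.2]), array([ 64.3, 125.9]), np.float32(91.44))
top [ 26. 362.] 154 (array([201.9, 620.1]), array([111.2, 123.1]), np.float32(94.11))
top [167. 243.] 101 (array([490. , 295.9]), array([74.7, 83.5]), np.float32(111.06))
top [398. 252.] 140 (array([ 478.1, -267.4]), array([125.2,  54.2]), np.float32(10.74))
top [435. 232.] 113 (array([ 520.4, -359.8]), array([108.1,  57.1]), np.float32(11.87))
top [264.   2.] 67 (array([1099.8,   71.1]), array([15.9, 68.6]), np.float32(90.52))
top [263.  25.] 315 (array([1046.2,   70.9]), array([123.2, 266.9]), np.float32(90.52))
side [285. 323.] 148 (array([475.7, 390.7]), array([ 70.6, 130.1]), np.float32(102.8))
side [ 38. 282.] 394 (array([1019.5,  387. ]), array([272.5, 275.4]), np.float32(179.89))
side [329. 155.] 104 (array([ 472.9, -161. ]), array([118.7,  59.5]), np.float32(11.7))
side [322. 115.] 88 (array([ 518.1, -358.4]), array([113. ,  58.9]), np.float32(14.84))
side [359.  87.] 46 (array([ 429.5, -564. ]), array([41. , 98.8]), np.float32(94.65))
side [388.  77.] 113 (array([ 341.8, -654.6]), array([276.9,  85.7]), np.float32(89.08))
side [352.   4.] 56 (array([  515.8, -1266.3]), array([ 86.8, 148.9]), np.float32(96.48))
side [313.   8.] 68 (array([  679.6, -1201. ]), array([ 99.6, 209. ]), np.float32(100.01))
```

View pics/c5.png

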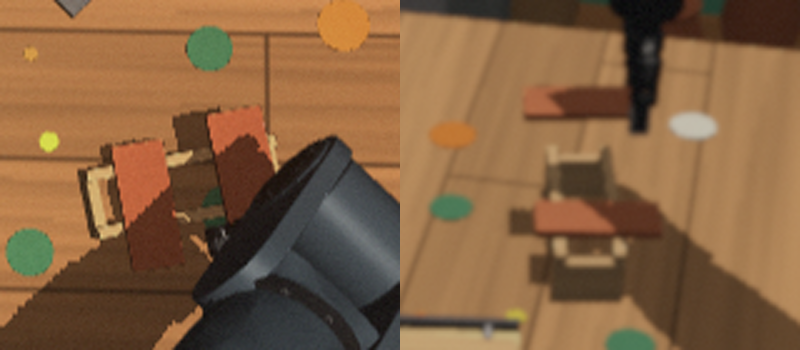

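The crop shows the held tile level over the empty half (left: crop (240,160)), parallel to the done tile (150,205), with clear air around it. A small correction, then down to 1 cm above the bars.

```bash
python3 -m creep '[[[0,0,0],[-0.2,0.4,0],-1],[[0,0,0],[-0.2,0.4,0],-1],[[0,0,0],[-0.1,0.3,0.3],-1],[[0,0,0],[0,0,0.8],-1],[[0,0,0],[0,0,1],-1],[[0,0,0],[0,0,1],-1],[[0,0,0],[0,0,1],-1],[[0,0,0],[0,0,1],-1],[[0,0,0],[0,0,1],-1],[[0,0,0],[0,0,0.8],-1],[[0,0,0],[0,0,0.5],-1],[[0,0,0],[0,0,0.3],-1],[[0,0,0],[0,0,0],-1],[[0,0,0],[0,0,0],-1]]'; python3 - <<'E'
from h import *
go(455.6,-386.8,60,11.6); p=sensors.observe()["tool_pos"]; zt=p[2]+.0095
for n in("top","side"):
    d=grab(n);f=cv2.cvtColor(d["frame"],cv2.COLOR_RGB2BGR); cv2.imwrite(f"pics/{n}6.png",f)
    hsv=cv2.cvtColor(d["frame"],cv2.COLOR_RGB2HSV); mm=((hsv[...,0]<=11)&(hsv[...,1]>130)&(hsv[...,2]>50)).astype(np.uint8)
    cs,_=cv2.findContours(mm,cv2.RETR_EXTERNAL,cv2.CHAIN_APPROX_NONE)
    for c in cs:
        m=c[:,0].mean(0)
        if len(c)>40 and 300<m[0]<470 and 90<m[1]<300: q=ray(d,c[:,0],zt); print(n,m.round(),len(c),rect(q))
a=cv2.imread("pics/top6.png")[170:310,340:500]; b=cv2.imread("pics/side6.png")[80:200,260:400]
cv2.imwrite("pics/c6.png",np.hstack([cv2.resize(a,(400,350),interpolation=2),cv2.resize(b,(400,350),interpolation=2)]))
E
```

```text
time_s: 20.25
tool_pos: [0.4551, -0.388, 0.0695]
eef_rot: [3.141, -0.0, 0.203]
ft_force: [-0.1, 0.0, -1.4]
gripper_width: 0.0529
gripper_force: 53.8
pos [ 455.1 -388.    69.5] rpy [ 1.7998e+02 -2.0000e-02  1.1640e+01] F [-0.1  0.  -1.4] t 20.25 w 0.0529 53.8
after turn az=0.04:  shift cm [ 0.07 -0.11  0.95]
top [398. 252.] 142 (array([ 479.2, -285.2]), array([132.9,  59.8]), np.float32(8.76))
top [432. 235.] 106 (array([ 517.8, -372.7]), array([108.5,  56.6]), np.float32(10.94))
side [329. 155.] 105 (array([ 482.6, -269.8]), array([130.6,  65.3]), np.float32(11.7))
side [322. 134.] 89 (array([ 514.2, -371.3]), array([112.4,  66.5]), np.float32(14.99))
```

View pics/c6.png

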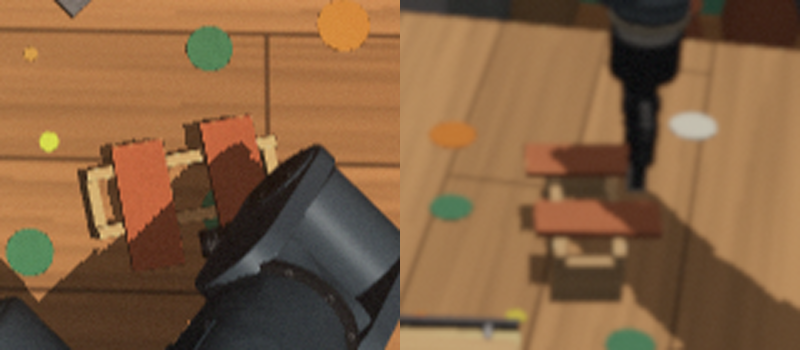

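Measured from the top view, the tile centre is about (508,-375) against the target (507,-376). The crop shows it spanning both bars, clear of the end board (crop ~270) and the done tile. I'll lower it gently to contact.

```bash
python3 -m creep '[[[0,0,0],[0,0,0.2],-1],[[0,0,0],[0,0,0.2],-1],[[0,0,0],[0,0,0.2],-1],[[0,0,0],[0,0,0.1],-1],[[0,0,0],[0,0,0],-1]]'; echo; python3 -m creep '[[[0,0,0],[0,0,0.05],-1],[[0,0,0],[0,0,0.05],-1],[[0,0,0],[0,0,0.05],-1],[[0,0,0],[0,0,0],-1],[[0,0,0],[0,0,0],-1]]'; echo; python3 -m creep '[[[0,0,0],[0,0,0.05],-1],[[0,0,0],[0,0,0.05],-1],[[0,0,0],[0,0,0],-1],[[0,0,0],[0,0,0],-1]]'
```

```text
time_s: 20.85
tool_pos: [0.4549, -0.3878, 0.062]
eef_rot: [-3.141, 0.0, 0.203]
ft_force: [-0.2, -0.7, -0.1]
gripper_width: 0.053
gripper_force: 53.8

time_s: 21.35
tool_pos: [0.4549, -0.3879, 0.0607]
eef_rot: [3.142, 0.0, 0.203]
ft_force: [-0.3, 0.6, -1.9]
gripper_width: 0.0531
gripper_force: 53.8

time_s: 21.75
tool_pos: [0.455, -0.3879, 0.0598]
eef_rot: [3.141, -0.0, 0.203]
ft_force: [-0.3, -0.2, 0.7]
gripper_width: 0.0534
gripper_force: 54.0
```

```bash
python3 -m creep '[[[0,0,0],[0,0,0.03],-1],[[0,0,0],[0,0,0],-1],[[0,0,0],[0,0,0],-1]]'; echo; python3 -m creep '[[[0,0,0],[0,0,0.03],-1],[[0,0,0],[0,0,0],-1],[[0,0,0],[0,0,0],-1]]'
```

```text
time_s: 22.05
tool_pos: [0.455, -0.3879, 0.0596]
eef_rot: [3.141, -0.0, 0.203]
ft_force: [-2.5, 1.7, 5.6]
gripper_width: 0.0531
gripper_force: 54.4

time_s: 22.35
tool_pos: [0.455, -0.388, 0.0595]
eef_rot: [3.141, -0.0, 0.203]
ft_force: [-3.7, 0.8, 8.1]
gripper_width: 0.053
gripper_force: 54.8
```

Contact is made at about 6–8 N. I'll ease off, release with a small opening, and rise straight up.

```bash
python3 -m creep '[[[0,0,0],[0,0,-0.03],-1],[[0,0,0],[0,0,0],0.3],[[0,0,0],[0,0,0],0.35],[[0,0,0],[0,0,0],0.42],[[0,0,0],[0,0,0],0.48],[[0,0,0],[0,0,0],0.48],[[0,0,0],[0,0,0],0.48]]' 20; echo; python3 -m creep '[[[0,0,0],[0,0,-0.3],0.48],[[0,0,0],[0,0,-0.5],0.48],[[0,0,0],[0,0,-1],0.48],[[0,0,0],[0,0,-1.5],0.48],[[0,0,0],[0,0,-2],0.48],[[0,0,0],[0,0,-2],0.48],[[0,0,0],[0,0,-2],0.48],[[0,0,0],[0,0,-2],0.48],[[0,0,0],[-2,2,-1],0.48],[[0,0,0],[-2,3,0],0.48],[[0,0,0],[-2,3,0],0.48],[[0,0,0],[-2,3,0],0.48],[[0,0,0],[-2,3,0],0.48],[[0,0,0],[-2,3,0],0.48],[[0,0,0],[-1,1,0],0.48],[[0,0,0],[0,0,0],0.48],[[0,0,0],[0,0,0],0.48]]'; python3 - <<'E'
from h import *
for n in("top","side"):
    d=grab(n);f=cv2.cvtColor(d["frame"],cv2.COLOR_RGB2BGR); cv2.imwrite(f"pics/{n}7.png",f)
    hsv=cv2.cvtColor(d["frame"],cv2.COLOR_RGB2HSV); mm=((hsv[...,0]<=11)&(hsv[...,1]>140)&(hsv[...,2]>90)).astype(np.uint8)
    cs,_=cv2.findContours(mm,cv2.RETR_EXTERNAL,cv2.CHAIN_APPROX_NONE)
    for c in cs:
        m=c[:,0].mean(0)
        if len(c)>40 and 300<m[0]<470 and 90<m[1]<300: print(n,m.round(),len(c),rect(ray(d,c[:,0],.069)))
a=cv2.imread("pics/top7.png")[170:310,340:500]; b=cv2.imread("pics/side7.png")[80:200,260:400]
cv2.imwrite("pics/c7.png",np.hstack([cv2.resize(a,(400,350),interpolation=2),cv2.resize(b,(400,350),interpolation=2)]))
E
```

```text
time_s: 23.05
tool_pos: [0.4549, -0.3879, 0.0593]
eef_rot: [-3.142, 0.0, 0.203]
ft_force: [-0.6, -0.3, 0.8]
gripper_width: 0.0631
gripper_force: 0.0

time_s: 24.75
tool_pos: [0.3643, -0.5895, 0.1829]
eef_rot: [-3.141, -0.0, 0.203]
ft_force: [0.2, -0.5, -0.8]
gripper_width: 0.0633
gripper_force: 0.0
top [399. 252.] 139 (array([ 480.7, -286.2]), array([130.8,  54. ]), np.float32(10.45))
top [434. 242.] 138 (array([ 505.9, -376.4]), array([131.7,  53.9]), np.float32(11.52))
side [329. 155.] 103 (array([ 484.9, -286.3]), array([130.1,  61.2]), np.float32(11.74))
side [325. 137.] 98 (array([ 508.2, -373.9]), array([125.7,  55.7]), np.float32(11.68))
```

View pics/c7.png

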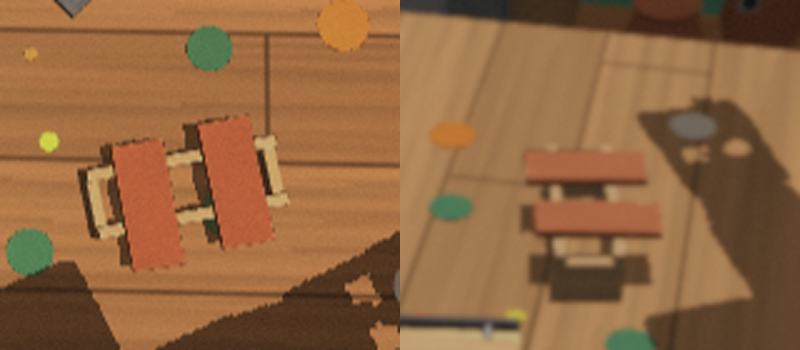

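The crop shows the tile lying flat across both bars at crop (236,182), square at 11.5° against the rack's 11.6°. Its centre is about 1–2 mm from the intended point, and the done tile hasn't moved. The robot is clear, so I'm handing in.

```bash
python3 -c "
from bench import ticket
print(ticket.close_job())"
```

```text
the job is handed in; nothing more can be done
None
```

The tile was slid out, pinched and lifted level, then laid flat and square across both rack bars, about 1–2 mm from the middle of the empty half. The other tile is unmoved, the arm went nowhere near the cup, jar or brush, and the job was handed in at about 25 s.

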